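# Tighten a terminal-box cover crosswise

## Robot

A 6-joint arm with a two-finger parallel gripper is mounted at the origin on the work surface. World frame = base frame: x ahead of the robot, y to its left, z up, the work surface at z = 0. Lengths are in m, angles in rad, forces in N, time in s.
With the tool pointing down it reaches from about 0.275 to 0.75 m from the base axis. Payload 10.2 kg.
Tool frame: the origin (TCP) lies midway between the tips of the shut fingers; the grasp point (between the pads) lies 19 mm behind it (env.hold_point_z is the distance from the TCP to the grasp point, in m); x points along the fingers, z is the direction in which the jaws open and shut, and the axes are right-handed (so a half turn about x gives the same grasp; the last joint's range is limited). The gripper opens to 85 mm and grips with 20 to 120 N. Pads are 22 mm wide; open, the fingers measure 114 mm over their backs; the gripper's body (76 mm by 85 mm) begins 54 mm behind the grasp point. The pads swing forward as they close: fully open they stand 13 mm farther back than shut.
Start: joints at [-1.488, 0.313, 1.498, -0, 1.331, -0.223], TCP at [0.158, -0.501, 0.231] pointing down, gripper open.
Joint ranges: [-2.94, 2.94], [-0.97, 2.17], [0.19, 2.56], [-1.23, 4.37], [0.02, 3.11], [-2.88, 2.88]. Speed limits (rad/s): [2.39, 2.39, 3.01, 3.14, 3.14, 3.14].

## Interface

Orientations are given as a unit quaternion [x, y, z, w].
In Python, from bench import env, kinematics, monitor, eyes, job gives the robot as it stands. The module is installed in compiled form; this text tells all that it offers. Calls block until the motion is done:
- env.reach(position, orientation): joint-space move of the TCP to a pose.
- env.movel(position, velocity=0.15, frame=None, guard=None): straight line of the TCP; frame=None keeps the orientation; velocity is the mean speed in m/s. With guard (N) it stops when the force on the tool has changed by that much, and returns True; else False.
- env.set_joints(angles): joint-space move.
- env.release() and env.close_gripper(effort=None): open the fingers fully, or close them until they stop; effort is the grip in N (None keeps the last).
- env.hold(seconds).
- kinematics.ik(position, orientation): joint angles nearest the present ones, or None.
- monitor.sense(): the state.
- eyes.grab_frame(name): name is "scene" or "side" or "wrist"; returns a dict with "frame" (400x640x3 uint8, red, green, blue), "mtx" (3x3 intrinsics, pixels), "k1" (the pictures are not rectified: a ray, as slopes to the right and down, at radius r is drawn at 1 + k1 r^2 times it, then the intrinsics apply), "view" (4x4, takes a point from world to camera coordinates). Camera axes: x right, y down, z forward; pixel columns grow to the right and rows downward; lengths in m; the calibration is good to about 2 mm. A picture is of the moment at which its call begins. There is no depth.
A pose or a line that the arm cannot do raises env.MotionError and nothing moves.
- job.hand_in(): hands the job in, once; it reports no verdict.
The state is a dict: "clock": time; "joints": joint angles; "qvel": joint speeds; "joint_efforts": joint torques, N m; "position": TCP position; "ee_rot": TCP orientation; "contact_force": force on the tool from outside, world axes, zero at the start; "ft_torque": the same for the moment, N m; "finger_gap": opening from 0.0 (shut) to 1.0 (fully open).
Only numpy, scipy, OpenCV 4.12 (cv2) and the standard library are available. Lean on these libraries where they do the work, as an engineer would, in place of code of your own. Each camera call takes 0.05 s, during which the arm holds its last target.

## Task

A colleague was called away while screwing down the cover of the square terminal box: three of its four wing screws have had their first half of the quarter turn, the fourth is still loose. Give the loose one its first half too (about level with the others, no further) and let go of it; then turn all four fully home crosswise: one screw, then the one diagonally opposite it, and only then the other two.

Things in the scene. Friction and masses are not known exactly. Their poses are not given: they have to be found in the camera images.
- terminal_box: Square grey box fixed to the desk at any yaw, 200 x 200 mm, with an aluminium cover (top 68 mm above the desk, a loose 28 mm washer lying near its middle) and a 26 mm cable stub on its own +x side. Origin: centre of the underside, z up. Four wing screws stand on the cover at (x, y) in the box's axes, mm: a (60, 60), b (-60, 60), c (-60, -60), d (60, -60): a opposite c, b opposite d.
- screw_a (a joint): Turn (rad) of the screw at corner (60, 60), the loose one: 0 to 0.12 at the start. It grows as the screw turns clockwise seen from above. 0: bar square to the diagonal through the screw and the cover's centre; 0.79: half, bar at 45 degrees to it; 1.57: fully home at a rigid stop, bar along the diagonal. All four screws are alike. They do not rise or sink.
- screw_b (a joint): Turn of the screw at corner (-60, 60), as screw_a; 0.65 to 0.85 at the start. Each screw is a 10 mm stem carrying a flat bar 50 mm long, 12 mm wide and 22 mm high, centred on the stem; the bar spans 84 to 106 mm above the desk (centre 95 mm). A 24 mm washer, 2 mm thick, lies under each stem.
- screw_c (a joint): Turn of the screw at corner (-60, -60), diagonally opposite the loose one, as screw_a; 0.65 to 0.85 at the start. Each screw stays where it is left (friction 0.08 N m).
- screw_d (a joint): Turn of the screw at corner (60, -60), as screw_a; 0.65 to 0.85 at the start. (The smaller round box on the desk has two like screws; it is not part of the job.)

How it is judged:
On the way, in this order (a step that is already met when the one before it is completed fails the run):
1. the loose screw has been given its first half (26 to 66 degrees) and let go of, while none of the four is home yet (value of joint screw_a between 0.45 and 1.15 rad and value of joint each of screw_b, screw_c, screw_d below 1.15 rad and contact force between the fingers and terminal_box below 0.1 N), for 0.1 s.
2. one diagonal pair is home (within 12 degrees of the stop) while neither screw of the other pair is past 66 degrees (((value of joint each of screw_a, screw_c above 1.36 rad and value of joint each of screw_b, screw_d below 1.15 rad) or (value of joint each of screw_b, screw_d above 1.36 rad and value of joint each of screw_a, screw_c below 1.15 rad))), for 0.1 s.
At the end, for the whole second after the job is handed in: All four wing screws are fully home: each within 12 degrees of its stop (above 1.36 rad) (value of joint each of screw_a, screw_b, screw_c, screw_d above 1.36 rad); the robot touches nothing.
It fails at once if two neighbouring screws home while neither of the other two is (not crosswise) ((value of joint each of screw_a, screw_b above 1.36 rad and value of joint each of screw_c, screw_d below 1.36 rad) or (value of joint each of screw_b, screw_c above 1.36 rad and value of joint each of screw_a, screw_d below 1.36 rad) or (value of joint each of screw_c, screw_d above 1.36 rad and value of joint each of screw_a, screw_b below 1.36 rad) or (value of joint each of screw_d, screw_a above 1.36 rad and value of joint each of screw_b, screw_c below 1.36 rad)).
It also fails if it takes over 58 s, if anything falls off the work surface, if the arm or the gripper's body presses on something with over 40 N, if the wrist force passes 120 N, or if a joint passes its speed limit or range.

## Working session

There is one attempt and no reset: what is moved stays moved. The work goes in short steps, each a Python script; the robot and the scene stay as the last script left them, time stands still between calls to the robot, and variables do not carry over. Pictures are saved under pics/ and viewed, and the job is handed in when it is done.

```bash
mkdir -p pics; python3 - <<'E'
from bench import env, kinematics, monitor, eyes, job
import cv2,numpy as np,json
s=monitor.sense(); print(s['clock'],s['position'],s['ee_rot'],s['finger_gap'],env.hold_point_z)
for n in ('scene','side','wrist'):
    f=eyes.grab_frame(n); cv2.imwrite(f'pics/{n}0.png',f['frame'][:,:,::-1]); print(n,f['mtx'].tolist(),f['k1'],np.round(f['view'],4).tolist())
E
```

```text
0.0 [ 0.15801447 -0.50038247  0.2307319 ] [ 0.41838256  0.57061529 -0.41767315  0.57000295] 1.0022863483620639 0.0187
scene [[506.63142452308296, 0.0, 332.8272534788214], [0.0, 506.63142452308296, 196.62678021248658], [0.0, 0.0, 1.0]] -0.04918799800974733 [[0.582, 0.8132, 0.0069, -0.3581], [0.631, -0.4463, -0.6345, -0.2917], [-0.5129, 0.3736, -0.7729, 1.2266], [0.0, 0.0, 0.0, 1.0]]
side [[459.9058687848988, 0.0, 328.9564549010437], [0.0, 459.9058687848988, 195.1536604162624], [0.0, 0.0, 1.0]] -0.10944470763614729 [[0.9112, -0.4119, 0.0099, -0.4812], [-0.2125, -0.4903, -0.8452, 0.2182], [0.353, 0.768, -0.5343, 0.5955], [0.0, 0.0, 0.0, 1.0]]
wrist [[347.393315791094, 0.0, 321.67597221199094], [0.0, 347.393315791094, 200.68724040872425], [0.0, 0.0, 1.0]] -0.04011143723830746 [[0.3016, -0.9534, -0.002, -0.5233], [-0.9056, -0.2871, 0.3122, -0.0401], [-0.2983, -0.0923, -0.95, 0.3806], [0.0, 0.0, 0.0, 1.0]]
```

View pics/scene0.png

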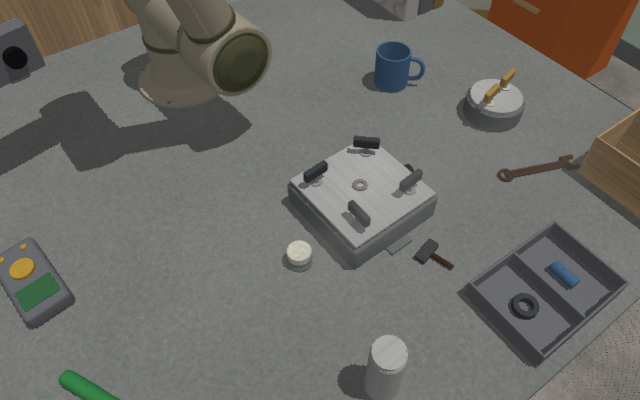

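View pics/side0.png

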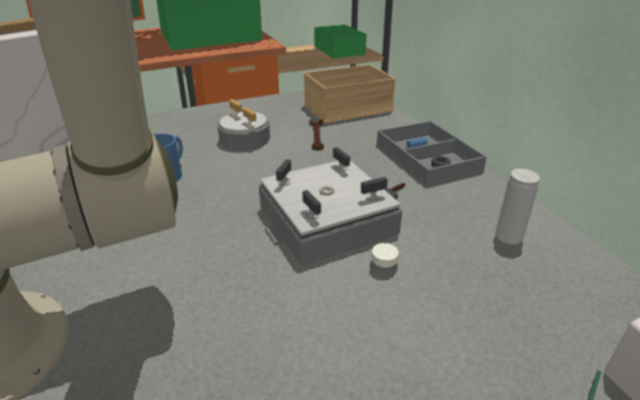

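View pics/wrist0.png

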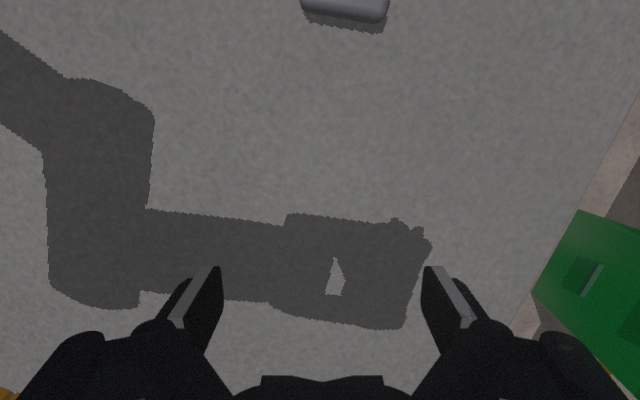

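The terminal box is in the scene view, with its cover centred near (361,185). The screws are at about (367,142), (316,172), (359,213) and (411,180). I'll enlarge it to find the bars and the cable stub.

```bash
python3 - <<'E'
import cv2
a=cv2.imread('pics/scene0.png')[125:270,275:450]; cv2.imwrite('pics/sc_crop.png',cv2.resize(a,None,fx=4.5,fy=4,interpolation=cv2.INTER_CUBIC))
a=cv2.imread('pics/side0.png')[140:270,250:410]; cv2.imwrite('pics/si_crop.png',cv2.resize(a,None,fx=4.5,fy=4.5,interpolation=cv2.INTER_CUBIC))
E
```

```text
(no output)
```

View pics/sc_crop.png

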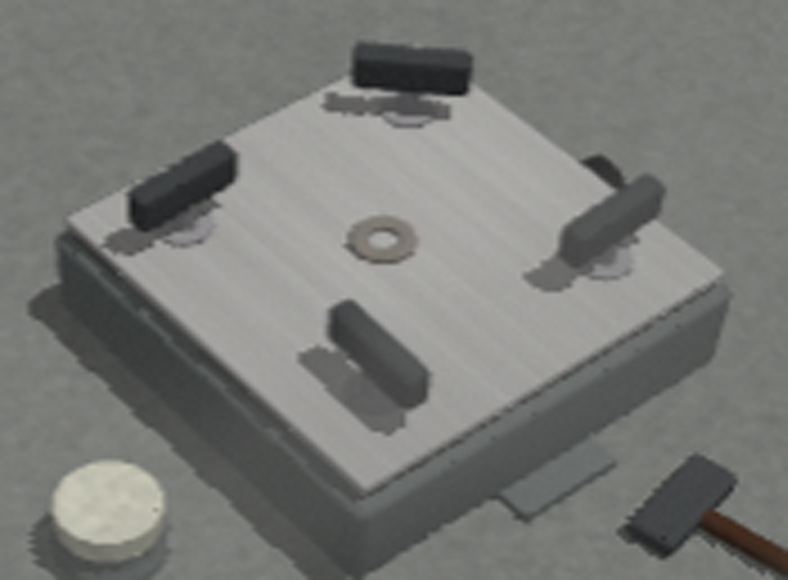

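View pics/si_crop.png

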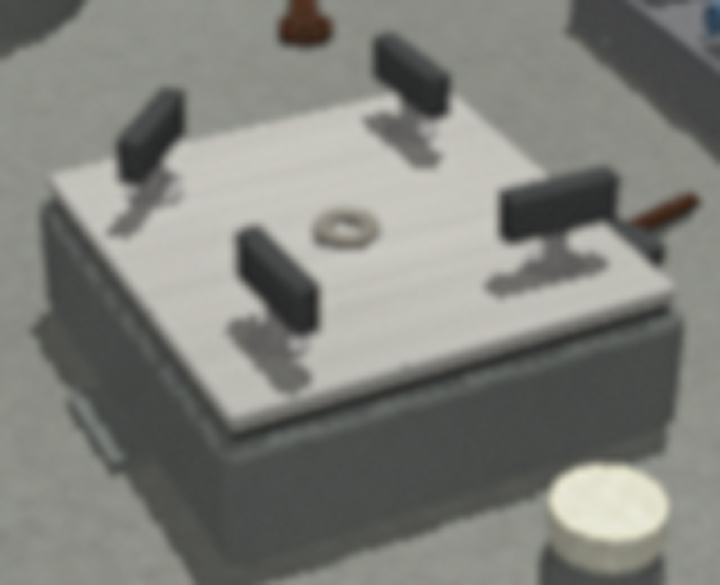

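```bash
cat > h.py <<'E'
from bench import env, kinematics, monitor, eyes, job
import cv2,numpy as np
from scipy.spatial.transform import Rotation as R
from scipy.optimize import least_squares
def proj(f,P):
    P=np.atleast_2d(P); C=P@f['view'][:3,:3].T+f['view'][:3,3]
    s=C[:,:2]/C[:,2:]; r2=(s**2).sum(1,keepdims=True); s=s*(1+f['k1']*r2)
    return s@np.diag(np.diag(f['mtx'])[:2])+f['mtx'][:2,2]
def box2w(p,P):
    c,s=np.cos(p[2]),np.sin(p[2]); P=np.atleast_2d(P).astype(float); Q=P.copy()
    Q[:,0]=p[0]+c*P[:,0]-s*P[:,1]; Q[:,1]=p[1]+s*P[:,0]+c*P[:,1]; return Q
SC=dict(a=(.06,.06),b=(-.06,.06),c=(-.06,-.06),d=(.06,-.06))
def barang(p,k,t):
    x,y=SC[k]; return p[2]+np.arctan2(y,x)+np.pi/2-t
def barpts(p,k,t,z=(.084,.106)):
    c=box2w(p,[[*SC[k],0]])[0]; a=barang(p,k,t); u=np.array([np.cos(a),np.sin(a),0]); v=np.array([-u[1],u[0],0])
    return np.array([c+i*.025*u+j*.006*v+[0,0,h] for h in z for i,j in((1,1),(-1,1),(-1,-1),(1,-1))])
def overlay(f,img,p,T,sx,sy,x0,y0):
    def pl(P,col):
        q=(proj(f,P)-[x0,y0])*[sx,sy]; cv2.polylines(img,[np.round(q).astype(int)],True,col,1)
    w=.1
    pl(box2w(p,[[w,w,.068],[-w,w,.068],[-w,-w,.068],[w,-w,.068]]),(0,255,0))
    for k in SC:
        B=barpts(p,k,T[k]); pl(B[4:],(0,0,255)); pl(B[:4],(0,255,255))
        c=box2w(p,[[SC[k][0]+.012*np.cos(t),SC[k][1]+.012*np.sin(t),.07] for t in np.linspace(0,6.28,20)]); pl(c,(255,0,0))
E
cat > fit.py <<'E'
from h import *
sc=eyes.grab_frame('scene'); si=eyes.grab_frame('side')
us=lambda u,v:np.array([275+u/4.5-.4,125+v/4-.4])
ui=lambda u,v:np.array([250+u/4.5-.4,140+v/4.5-.4])
# cover corners
A=[(sc,us(365,492)),(sc,us(68,222)),(sc,us(722,270)),(si,ui(235,425)),(si,ui(675,285)),(si,ui(50,180))]
# box-frame labels: scene bottom=c corner, left=b, right=d ; side determined by nearest
def res(q,lab):
    w=q[3]; return np.concatenate([(proj(f,box2w(q,[[np.sign(SC[l][0])*w,np.sign(SC[l][1])*w,.068]]))[0]-uv) for (f,uv),l in zip(A,lab)])
import itertools
best=None
for l2 in itertools.permutations('abcd',3):
    r=least_squares(res,[.45,-.1,.9,.1],args=(list('cbd')+list(l2),))
    if best is None or r.cost<best[0]: best=(r.cost,r.x,l2,r.fun)
print(best[1],best[2],best[0],np.round(best[3],1)); p=best[1]
T=dict(a=.06,b=.75,c=.75,d=.75)
for n,f,x0,y0,w,h,sx,sy in(('sc',sc,275,125,175,145,4.5,4),('si',si,250,140,160,130,4.5,4.5)):
    im=cv2.resize(np.ascontiguousarray(f['frame'][y0:y0+h,x0:x0+w,::-1]),None,fx=sx,fy=sy,interpolation=cv2.INTER_CUBIC)
    overlay(f,im,p,T,sx,sy,x0-.4,y0-.4); cv2.imwrite(f'pics/{n}_ov.png',im)
for k in SC: print(k,box2w(p,[[*SC[k],0]])[0])
E
python3 fit.py
```

```text
[0.56841435 0.09688321 1.62934504 0.09398905] ('b', 'c', 'a') 1.6869488465090725 [ 0.1 -0.8 -0.7 -0.3  0.   0.1  0.5 -1.   0.5  0.6 -0.2 -0.2]
a [0.50500624 0.15326948 0.        ]
b [0.51202807 0.0334751  0.        ]
c [0.63182245 0.04049693 0.        ]
d [0.62480062 0.16029132 0.        ]
```

View pics/sc_ov.png

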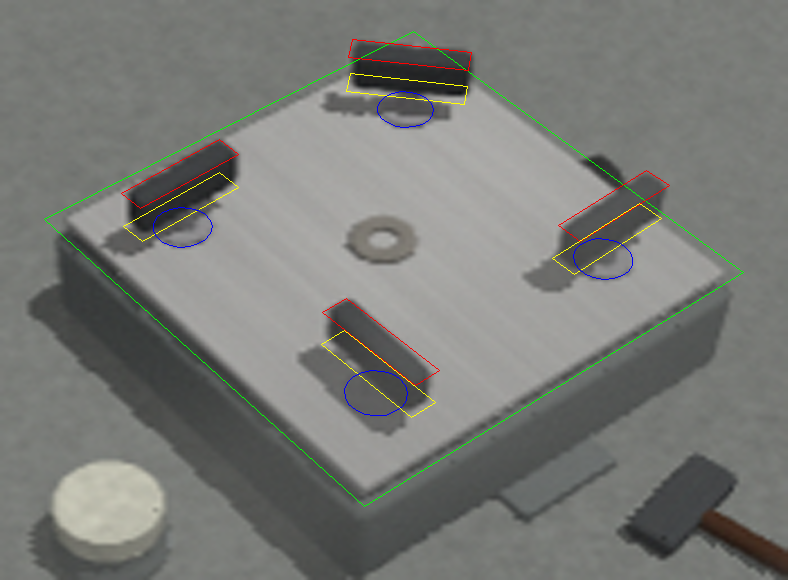

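View pics/si_ov.png

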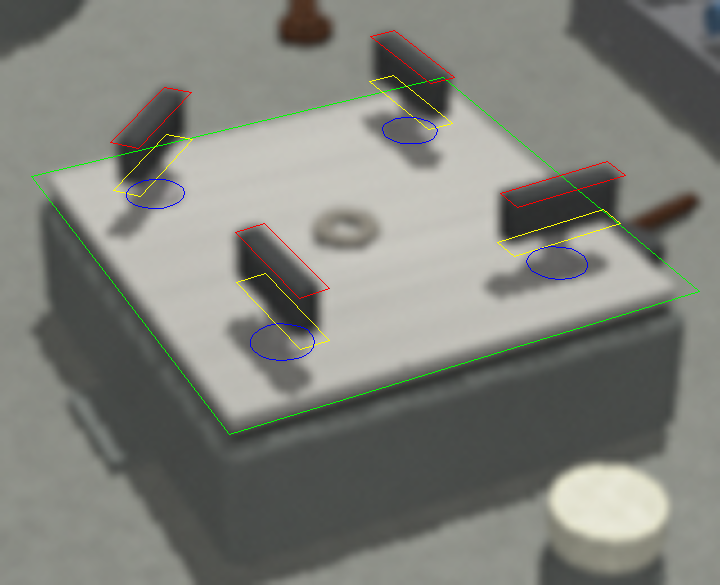

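The fit agrees in both views to about 3 mm, with the loose screw a at the top. Next is one wrist view from above to sharpen it.

```bash
cat >> h.py <<'E'
def quat(phi):
    z=np.array([np.cos(phi),np.sin(phi),0]); x=np.array([0,0,-1.]); y=np.cross(z,x)
    return R.from_matrix(np.c_[x,y,z]).as_quat()
E
python3 - <<'E'
from h import *
p=np.array([.5684,.0969,1.6293])
s=monitor.sense();print(s['clock'])
f=eyes.grab_frame('wrist'); V=f['view']; cam=-V[:3,:3].T@V[:3,3]; Rt=R.from_quat(s['ee_rot'])
ct=Rt.inv().apply(cam-s['position']); dt=Rt.inv().apply(V[2,:3]); print(ct,dt)
a=barang(p,'a',.06)
for k in range(2):
    phi=a+np.pi/2+k*np.pi; Q=quat(phi); 
    Rq=R.from_quat(Q); d=Rq.apply(dt); cc=Rq.apply(ct); z=.27
    l=(z+cc[2]-.09)/-d[2]; pos=np.array([*(p[:2]-(cc+l*d)[:2]),z])
    print(phi,pos,kinematics.ik(pos,Q)); 
    for sc in 'abcd':
      for t0,t1 in((.06,.8),(.75,1.5)):
        c=box2w(p,[[*SC[sc],0.08]])[0]
        print(sc,t0,[None if (q:=kinematics.ik(c,quat(barang(p,sc,t)+np.pi/2+k*np.pi))) is None else np.round(q[5],2) for t in(t0,t1)])
E
```

```text
0.25
[-0.14216387  0.08102453 -0.00088947] [ 9.49944203e-01 -3.12418757e-01 -7.28589833e-04]
5.496290816987241 [0.58685636 0.11369626 0.27      ] [-4.43867605e-03  4.55660707e-01  1.19380762e+00 -4.44089210e-16
  1.49212433e+00  7.82455814e-01]
a 0.06 [np.float64(0.86), np.float64(1.6)]
a 0.75 [np.float64(1.55), np.float64(2.3)]
b 0.06 [np.float64(-0.95), np.float64(-0.21)]
b 0.75 [np.float64(-0.26), np.float64(0.49)]
c 0.06 [np.float64(-2.48), np.float64(-1.74)]
c 0.75 [np.float64(-1.79), np.float64(-1.04)]
d 0.06 [np.float64(2.43), None]
d 0.75 [None, np.float64(-2.42)]
8.637883470577034 [0.54994364 0.08010374 0.27      ] [-6.61853538e-02  3.57660136e-01  1.33524100e+00 -4.44089210e-16
  1.44869152e+00 -2.42088352e+00]
a 0.06 [np.float64(-2.28), np.float64(-1.54)]
a 0.75 [np.float64(-1.59), np.float64(-0.84)]
b 0.06 [np.float64(2.19), None]
b 0.75 [None, np.float64(-2.65)]
c 0.06 [np.float64(0.67), np.float64(1.41)]
c 0.75 [np.float64(1.36), np.float64(2.11)]
d 0.06 [np.float64(-0.71), np.float64(0.03)]
d 0.75 [np.float64(-0.02), np.float64(0.73)]
```

```bash
python3 - <<'E'
from h import *
p=np.array([.5684,.0969,1.6293])
env.reach([.5869,.1137,.28],quat(5.4963))
s=monitor.sense();print(s['clock'],s['position'])
f=eyes.grab_frame('wrist'); np.save('w1.npy',f,allow_pickle=True)
im=f['frame'][:,:,::-1].copy(); cv2.imwrite('pics/w1.png',im)
T=dict(a=.06,b=.75,c=.75,d=.75)
im=np.ascontiguousarray(cv2.resize(im,None,fx=1.25,fy=1.25)); overlay(f,im,p,T,1.25,1.25,0,0); cv2.imwrite('pics/w1ov.png',im)
E
```

```text
2.95 [0.58702317 0.1129257  0.27994556]
```

View pics/w1ov.png

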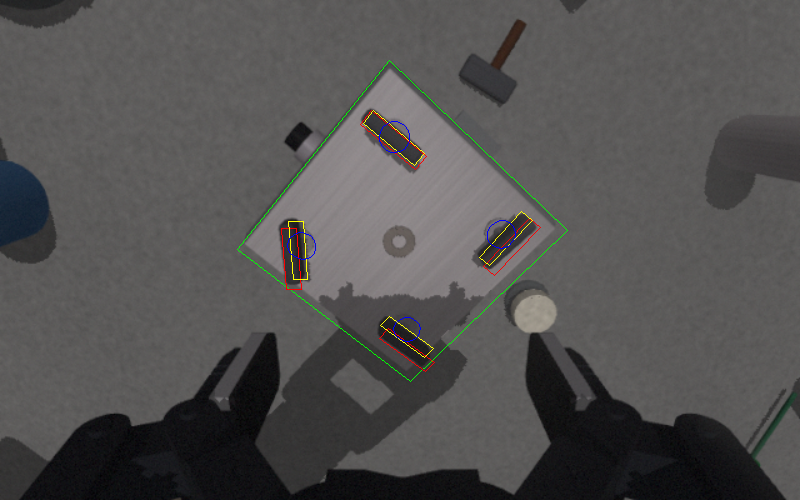

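```bash
python3 - <<'E'
import cv2
a=cv2.imread('pics/w1.png')
t=[]
for (x,y) in ((195,165),(285,75),(370,155),(290,235)):  # a d c b 80x80
    t.append(cv2.convertScaleAbs(cv2.resize(a[y:y+75,x:x+75],None,fx=4,fy=4,interpolation=cv2.INTER_CUBIC),alpha=1.8,beta=10))
cv2.imwrite('pics/w1c.png',cv2.vconcat([cv2.hconcat(t[:2]),cv2.hconcat(t[2:])]))
E
```

```text
(no output)
```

View pics/w1c.png

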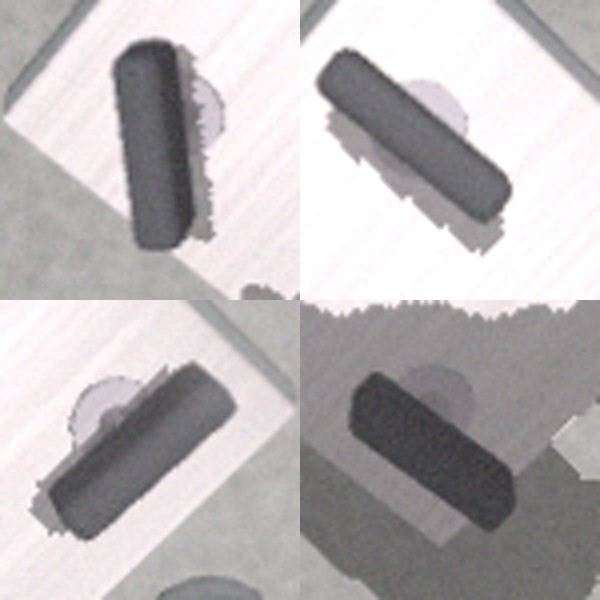

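```bash
cat > fitw.py <<'E'
from h import *
from scipy.optimize import minimize
def fitw(f,tiles,thr,p0,T0,name=None,S=4):
    im=f['frame'][:,:,::-1]; ks=list(tiles); M={}
    for k in ks:
        x,y=tiles[k]; g=cv2.cvtColor(np.ascontiguousarray(im[y:y+75,x:x+75]),cv2.COLOR_BGR2GRAY)
        g=cv2.resize(g,None,fx=S,fy=S,interpolation=cv2.INTER_CUBIC)
        m=(g<thr[k]).astype(np.uint8); n,l,st,ce=cv2.connectedComponentsWithStats(cv2.morphologyEx(m,cv2.MORPH_OPEN,np.ones((9,9),np.uint8)))
        i=min(range(1,n),key=lambda i:-st[i,4]); M[k]=(l==i).astype(np.uint8)
    def draw(p,k,t):
        q=(proj(f,barpts(p,k,t))-tiles[k]+.5)*S
        h=cv2.convexHull((q*16).astype(np.int32).reshape(-1,1,2)); m=np.zeros((75*S,75*S),np.uint8); cv2.fillConvexPoly(m,h,1,shift=4); return m
    def cost(v):
        p=[p0[0]+v[0]/1e3,p0[1]+v[1]/1e3,p0[2]+v[2]/50]
        return sum(1-(A:=draw(p,k,T0[k]+v[3+i]/20)&M[k]).sum()/(draw(p,k,T0[k]+v[3+i]/20)|M[k]).sum() for i,k in enumerate(ks))
    r=minimize(cost,np.zeros(3+len(ks)),method='Powell'); r=minimize(cost,r.x,method='Nelder-Mead',options=dict(maxiter=3000,maxfev=3000,initial_simplex=r.x+np.vstack([np.zeros(len(r.x)),np.eye(len(r.x))*2])))
    v=r.x; p=np.array([p0[0]+v[0]/1e3,p0[1]+v[1]/1e3,p0[2]+v[2]/50]); T={k:T0[k]+v[3+i]/20 for i,k in enumerate(ks)}
    if name: cv2.imwrite(name,cv2.vconcat([cv2.hconcat([cv2.merge([M[k]*255,draw(p,k,T[k])*255,M[k]*0]) for k in ks[i:i+2]]) for i in (0,2)]))
    return p,T,r.fun/len(ks)
if __name__=='__main__':
    f=np.load('w1.npy',allow_pickle=True).item()
    p,T,c=fitw(f,dict(a=(195,165),d=(285,75),c=(370,155),b=(290,235)),dict(a=52,d=58,c=52,b=36),[.5684,.0969,1.6293],dict(a=.06,b=.75,c=.75,d=.75),'pics/fitw.png')
    print(p,T,c)
E
python3 fitw.py
```

```text
[0.56818866 0.1000913  1.62934138] {'a': np.float64(0.058030004289992956), 'd': np.float64(0.8004155066531257), 'c': np.float64(0.750997195941574), 'b': np.float64(0.8386752028199952)} 0.569520884340053
```

View pics/fitw.png

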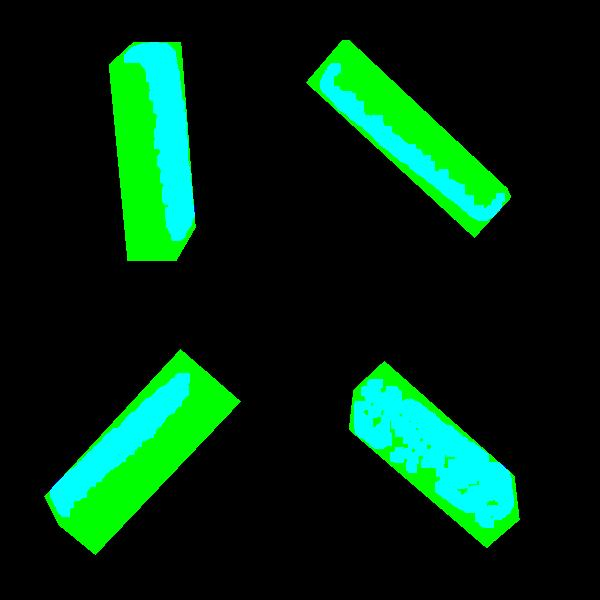

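```bash
sed -i 's/dict(a=52,d=58,c=52,b=36)/dict(a=68,d=68,c=64,b=45)/' fitw.py; python3 fitw.py
```

```text
[0.56891451 0.10000903 1.62924477] {'a': np.float64(0.07390303853322264), 'd': np.float64(0.7502204376638727), 'c': np.float64(0.7794763877671481), 'b': np.float64(0.8307542987717929)} 0.1553662392662196
```

View pics/fitw.png

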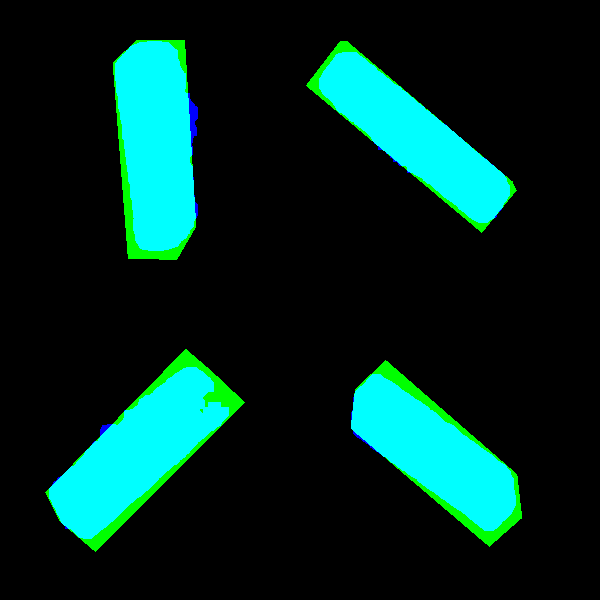

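```bash
cat >> h.py <<'E'
P0=np.array([.5689,.1000,1.6293]); T0=dict(a=.074,b=.83,c=.78,d=.75); KK=dict(a=0,b=0,c=1,d=1)
def q_at(k,t): return quat(barang(P0,k,t)+np.pi/2+KK[k]*np.pi)
def st(m):
    s=monitor.sense(); print(m,round(s['clock'],2),np.round(s['position'],4),'F',np.round(s['contact_force'],1),'M',np.round(s['ft_torque'],2),'gap',round(s['finger_gap'],3),'q6',round(s['joints'][5],3))
def xyz(k,z): return box2w(P0,[[*SC[k],z]])[0]
E
python3 - <<'E'
from h import *
env.reach(xyz('a',.14),q_at('a',T0['a'])); st('above')
env.movel(xyz('a',.081),velocity=.1,guard=15); st('down')
env.close_gripper(effort=25); st('closed')
f=eyes.grab_frame('wrist'); cv2.imwrite('pics/g1.png',f['frame'][:,:,::-1])
E
```

```text
above 3.71 [0.5069 0.1561 0.1414] F [ 0.8 -0.2 -0.6] M [-0.02 -0.    0.02] gap 0.999 q6 0.879
down 4.45 [0.5061 0.1564 0.0817] F [-0.   0.6  0.1] M [-0.01  0.03 -0.06] gap 0.999 q6 0.879
closed 5.11 [0.5057 0.156  0.0812] F [ 0.1 -3.2  1.9] M [-0.59 -0.02  0.07] gap 0.132 q6 0.879
```

View pics/g1.png

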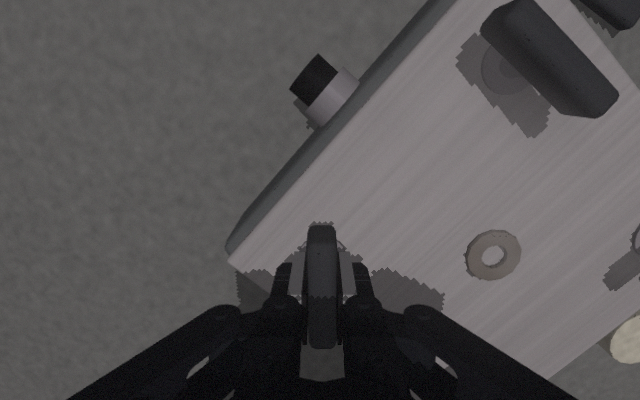

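The bar (322,285) sits between the pads, the gap of 0.132 (about 11–12 mm) matches the bar, and side force is low. Next: the half turn on a, release and check.

```bash
python3 - <<'E'
from h import *
env.reach(xyz('a',.081),q_at('a',.80)); st('turned')
env.release(); st('open'); env.hold(.2)
f=eyes.grab_frame('wrist'); cv2.imwrite('pics/g2.png',f['frame'][:,:,::-1]); st('x')
E
```

```text
turned 5.88 [0.5058 0.1558 0.0812] F [ 0.4 -5.6  2.4] M [-0.92 -0.06 -0.06] gap 0.135 q6 1.606
open 6.59 [0.5055 0.1564 0.081 ] F [-0.8  0.1  0.1] M [ 0.02 -0.01 -0.06] gap 1.0 q6 1.605
x 6.84 [0.5055 0.1564 0.081 ] F [-0.4  0.6 -0.1] M [-0.04 -0.06 -0.  ] gap 1.001 q6 1.605
```

View pics/g2.png

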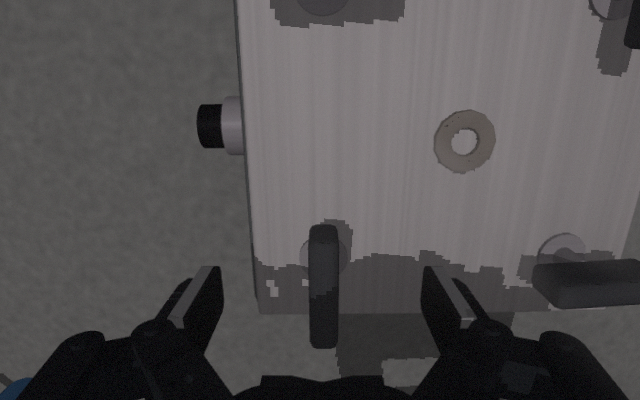

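Screw a now lies parallel to the cover edge (about 45°) with the fingers well clear. Next: turn a home, then c.

```bash
cat >> h.py <<'E'
def home(k,t1=1.52):
    env.close_gripper(effort=25); st('closed')
    env.reach(xyz(k,.081),q_at(k,t1)); st('turned')
    env.release(); st('open')
    env.movel(xyz(k,.15),velocity=.12)
def go(k):
    env.reach(xyz(k,.15),q_at(k,T0[k])); env.movel(xyz(k,.081),velocity=.1,guard=15); st('down '+k)
E
python3 - <<'E'
from h import *
home('a'); f=eyes.grab_frame('wrist'); cv2.imwrite('pics/g3.png',f['frame'][:,:,::-1])
st('up')
E
```

```text
closed 7.5 [0.5056 0.1559 0.0812] F [-0.8 -4.6  2.1] M [-0.79  0.14  0.08] gap 0.127 q6 1.605
turned 8.22 [0.5055 0.1558 0.0811] F [-1.1 -4.9  2.4] M [-0.87  0.15 -0.08] gap 0.132 q6 2.326
open 8.93 [0.5055 0.1564 0.081 ] F [ 0.1  0.9 -0.4] M [ 0.04 -0.02 -0.01] gap 1.0 q6 2.325
up 9.71 [0.505  0.1563 0.1491] F [-0.6  0.2  0.3] M [ 0.01  0.01 -0.01] gap 0.999 q6 2.325
```

View pics/g3.png

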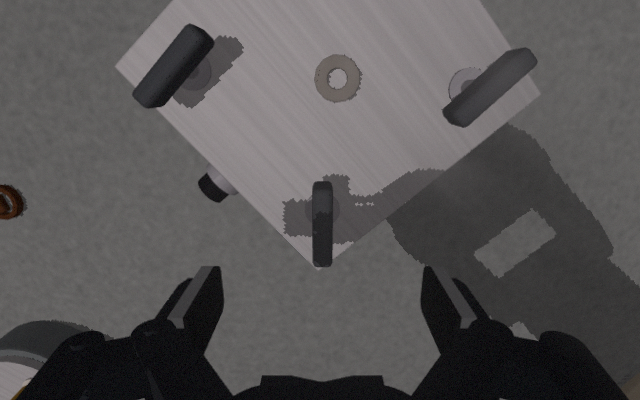

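Bar a points along the diagonal through the corner, so it is home. Next is c.

```bash
python3 - <<'E'
from h import *
go('c'); f=eyes.grab_frame('wrist'); cv2.imwrite('pics/g4a.png',f['frame'][:,:,::-1])
home('c'); f=eyes.grab_frame('wrist'); cv2.imwrite('pics/g4.png',f['frame'][:,:,::-1])
st('up')
E
```

```text
down c 11.44 [0.6327 0.0437 0.0817] F [ 0.9 -0.3  0.4] M [ 0.   -0.    0.02] gap 1.0 q6 1.391
closed 12.15 [0.6328 0.042  0.0813] F [ 0.5 -7.6  0.3] M [-1.   -0.16  0.03] gap 0.128 q6 1.391
turned 12.89 [0.6326 0.0409 0.0813] F [ -1.2 -12.9   1.5] M [-1.9   0.09 -0.04] gap 0.137 q6 2.131
open 13.6 [0.6323 0.0437 0.081 ] F [0.7 0.3 0. ] M [-0.02  0.03 -0.05] gap 0.995 q6 2.131
up 14.38 [0.6318 0.0436 0.1489] F [-0.6  0.6  0.2] M [-0.01 -0.01 -0.01] gap 0.999 q6 2.131
```

View pics/g4.png

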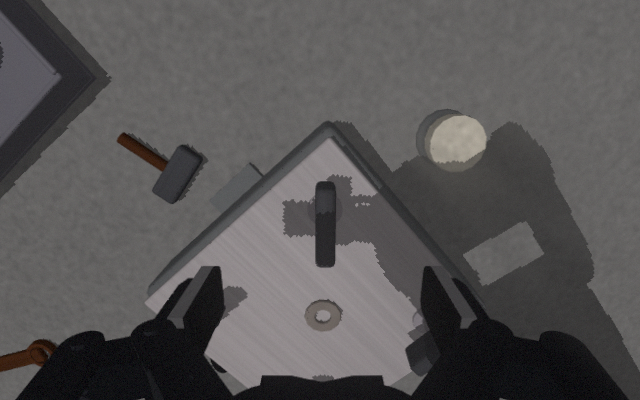

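Bar c points along the diagonal to its corner, so it is home too. The side force (about 13 N) suggests the true y is roughly 1.5 mm lower, so I'll shift for b and d.

```bash
sed -i 's/P0=np.array(\[.5689,.1000/P0=np.array([.5689,.0985/' h.py; python3 - <<'E'
from h import *
go('b'); home('b'); f=eyes.grab_frame('wrist'); cv2.imwrite('pics/g5.png',f['frame'][:,:,::-1])
st('up')
E
```

```text
down b 17.2 [0.5129 0.035  0.0815] F [ 0.1 -0.7  1. ] M [-0.    0.    0.01] gap 1.002 q6 -0.174
closed 17.86 [0.5114 0.0354 0.0811] F [-7.5 -0.4  6.7] M [0.11 1.1  0.08] gap 0.134 q6 -0.174
turned 18.56 [0.5111 0.0355 0.0811] F [-8.4  1.3  8.1] M [ 0.14  1.35 -0.1 ] gap 0.136 q6 0.516
open 19.27 [0.5125 0.0351 0.081 ] F [ 0.5 -0.3 -0.6] M [ 0.02  0.03 -0.01] gap 0.996 q6 0.516
up 20.04 [0.512  0.0352 0.1491] F [-0.1  0.6 -0.2] M [-0.01  0.01 -0.02] gap 0.997 q6 0.516
```

View pics/g5.png

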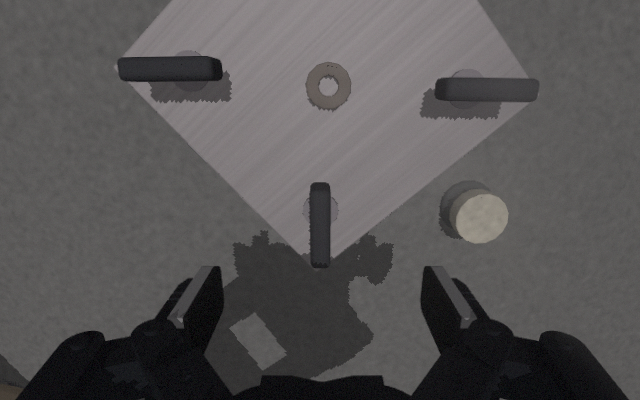

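a (left), c (right) and b (bottom) all lie along their diagonals. Next is d, then a high look at everything.

```bash
python3 - <<'E'
from h import *
go('d'); home('d'); st('up')
env.reach([.5869,.1137,.28],quat(5.4963)); f=eyes.grab_frame('wrist'); np.save('w2.npy',f,allow_pickle=True)
T={k:1.52 for k in SC}
im=np.ascontiguousarray(cv2.resize(f['frame'][:,:,::-1][40:320,180:460],None,fx=2.1,fy=2.1)); overlay(f,im,P0,T,2.1,2.1,180,40); cv2.imwrite('pics/end.png',im); st('end')
E
```

```text
down d 21.6 [0.6257 0.1618 0.0818] F [ 0.2 -0.4 -0.1] M [-0.02 -0.04  0.01] gap 1.0 q6 -0.021
closed 22.26 [0.6253 0.1619 0.0811] F [-2.  -1.2  2.1] M [0.01 0.13 0.05] gap 0.132 q6 -0.022
turned 23.02 [0.6256 0.1619 0.0812] F [ 1.3 -0.4  1.2] M [-0.06 -0.21 -0.05] gap 0.131 q6 0.747
open 23.73 [0.6253 0.1619 0.081 ] F [ 0.4 -0.  -0.2] M [ 0.06 -0.05  0.02] gap 1.001 q6 0.748
up 24.46 [0.6249 0.1619 0.1491] F [-0.1 -1.1 -0.5] M [-0.04  0.    0.04] gap 1.005 q6 0.748
end 25.14 [0.5866 0.1139 0.2781] F [-0.4  0.8  0.2] M [ 0.03  0.01 -0.03] gap 1.004 q6 0.782
```

View pics/end.png

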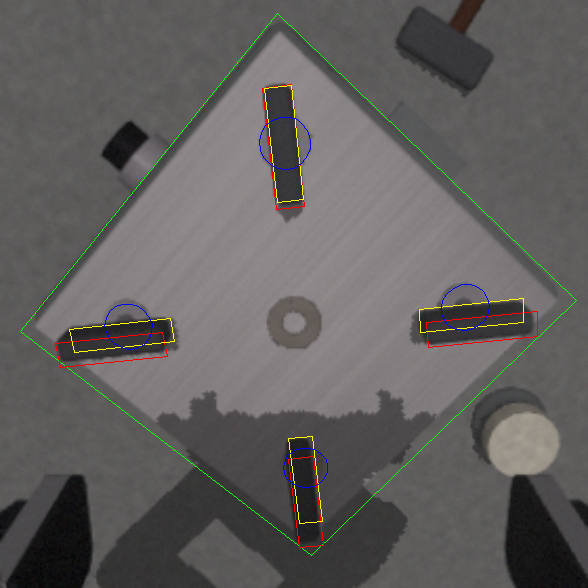

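All four bars match the 1.52 rad overlay in direction and the arm is clear, so I'm handing in.

```bash
python3 - <<'E'
from h import *
job.hand_in(); st('done')
E
```

```text
the job is handed in; nothing more can be done
the job is handed in; nothing more can be done
```

I finished the job and handed it in after about 25 s of the allowed 58. The hand-in gave no verdict, so the result rests on my own checks below.

**What I did:** I turned the loose screw a to about 0.80 rad and let go of it. Then I turned the screws home in the order a, c (diagonally opposite), b, d, each to about 1.52 rad.

**Last checks:**
- **Screw angles:** in the final wrist picture all four bars lie along the cover's diagonals and match the 1.52 rad overlay in direction. I judged this by eye, not with a numerical fit.
- **Arm clear:** the gripper is open at about 0.28 m height, and the force reading is near zero.
- **Forces:** side force while turning peaked at about 13 N, on screw c.

**Disagreement:** the scene and side cameras put the box about 3 mm lower in y than the wrist camera. The grip forces pointed to a value in between, so I shifted the position by 1.5 mm for screws b and d.

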